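# Oil, unlatch and hold open the spindle guard gate

## Task

The gate of the polishing-spindle guard needs its hinge oiled and then holding open: press the spray can's white cap all the way down and let it spring back up, then squeeze the red catch fully shut, after it the yellow catch fully shut. Take the gate by its black knob, swing it out past the click of its detent, and finish while still holding the knob, keeping the gate steady and wide open, close to its stop. Leave the hammer, mug and jar where they are.

Things in the scene. Friction and masses are not known exactly. Their poses are not given: they have to be found in the camera images.
- guard: Grey-framed clear guard, 270 wide (y), 220 deep, 162 mm high, bolted to the bench round a polishing spindle. Origin on the bench, mid-front, in the plane of the shut gate; +x into the guard (away from the robot), +y to the left, z up. The hinge is at y = +110 mm; the front top rail carries the catches at x = 0, y = +60 and -10 mm (either colour at either place). The gate is below them.
- catch_red: Red squeeze catch: fixed steel base 68 (x) by 34 (y) by 14 mm on the guard's front rail; origin mid-underside, 162 mm above the bench, axes as the guard's. Two red upright tabs stand on it, each 6 thick (x), 18 wide (y), from 14 to 64 mm above the origin, 40 mm apart over their outer faces at rest, 20 mm squeezed shut. Squeezing lifts its bolt; the gate is free when both catches are shut.
- red_grip (a point): Point midway between the red tabs, 30 mm above the catch's steel base (20 mm below the tops of the tabs): where to centre the pinch.
- jaw_red (a joint): How far each red tab is squeezed in: 0 at rest, 0.010 m fully shut. Pinch the two tabs together along the guard's x axis: they are geared to move alike about the middle, slide stiffly (about 4 N) and stay where they are left. The bolt lets the gate go at about 0.008.
- catch_yellow: The yellow squeeze catch, made just like the red one, with yellow tabs, on the guard's other catch place, 70 mm from it. To be squeezed second.
- yellow_grip (a point): Point midway between the yellow tabs, 30 mm above the catch's steel base: where to centre the pinch.
- jaw_yellow (a joint): How far each yellow tab has been squeezed in: 0 at rest, 0.010 m fully shut.
- gate (a joint): Angle of the red-framed clear gate (200 wide, 12 thick, top 158 mm above the bench) about its upright hinge: 0 shut, growing as it swings out to the guard's -x (towards the robot, clockwise from above), stop at 1.4 rad. A spring pulls it shut (about 2 N at the knob when wide). A detent at 0.65 to 0.9 rad takes 3 to 8 N more at the knob; let go beyond it, it falls back to 0.9.
- gate_hinge (a point): Point on the gate's upright hinge axis, 150 mm above the bench.
- gate_knob: Black round upright knob on the gate's top, 22 mm diameter from 171 to 225 mm above the bench, on a thinner stem, 185 mm from the hinge axis. It swivels freely on its stem; grip it from above at any yaw. Origin at the stem's foot, 145 mm above the bench; z up. At gate angle a it lies, in the guard's axes, 185 sin(a) mm to -x and 185 cos(a) mm to -y of the hinge.
- knob_top (a point): Middle of the knob's top face, 225 mm above the bench.
- can: Blue spray can, 64 mm in diameter, with an orange band, fixed upright in a square 90 mm steel stand left of the gate; it does not move. Origin in the middle of the stand's underside, z up; shoulder top at 146 mm.
- spray_cap_top (a point): Middle of the top face of the can's white nozzle cap (26 mm in diameter), 176 mm above the bench when up. It moves down with the cap.
- spray_cap (a joint): How far the cap is pressed down: 0 up, 0.008 m fully down; a spring (3 N at first, 8 N at the bottom) pushes it up again.
- hammer: Hammer with a wooden handle, 260 mm long, lying loose on the bench at the right; origin under its middle, x along it. Leave it.
- mug: Blue mug, 76 mm wide, 90 mm high, at the right; origin under its centre. Leave it.
- jar: Amber jar with a black lid, 68 mm wide, 70 mm high, at the left; origin under its centre. Leave it.

How it is judged:
By the outcome, as a careful person would: the job done as asked, in the order asked, and still so for the second after the job is handed in, while the arm keeps its last pose, push and grip.
It also fails if it takes over 54 s, if anything falls off the work surface, if the arm or the gripper's body presses on something with over 40 N, if the wrist force passes 120 N, or if a joint passes its speed limit or range.

## Robot

A 6-joint arm with a two-finger parallel gripper is mounted at the origin on the work surface. World frame = base frame: x ahead of the robot, y to its left, z up, the work surface at z = 0. Lengths are in m, angles in rad, forces in N, time in s.
With the tool pointing down it reaches from about 0.275 to 0.725 m from the base axis. Payload 15.9 kg.
Tool frame: the origin (TCP) lies at the very end of the fingers, on their centre line; the grasp point (between the pads) lies 19 mm behind it (manip.tcp_to_grasp is the distance from the TCP to the grasp point, in m); x points along the fingers, z is the direction in which the jaws open and shut, and the axes are right-handed (so a half turn about x gives the same grasp; the last joint's range is limited). The gripper opens to 85 mm and grips with 20 to 120 N. Pads are 22 mm wide; open, the fingers measure 114 mm over their backs; the gripper's body (76 mm by 85 mm) begins 54 mm behind the grasp point. The pads swing forward as they close: fully open they stand 13 mm farther back than shut.
Start: joints at [-1.159, 0.213, -0.034, 1.323, 0, 1.571], TCP at [0.2, -0.458, 0.231] pointing down, gripper open.
Joint ranges: [-2.98, 2.98], [-0.74, 1.72], [-1.14, 1.35], [-2.1, 2.04], [-1.57, 1.44], [-3.14, 3.14]. Speed limits (rad/s): [1.89, 1.89, 2.39, 2.57, 3.14, 3.14].

## Interface

Orientations are given as a rotation vector (axis times angle).
In Python, from station import manip, optics gives the robot as it stands.
- The arm moves only by the shell command python3 -m crank 'ROWS'. ROWS is JSON, one flat list of numbers, 7 for each row, row after row: the opening in per cent of the stroke, from 0 (shut) to 100 (fully open), then the shift along the tool's x, y, z in m, then the turn, a rotation vector about the tool's x, y, z in degrees. In form: [claw, x, y, z, ax, ay, az, claw, x, y, z, ax, ay, az, ...]. A call has 1 to 8 rows; each row is the pose to reach, as a shift and turn from the pose measured when the call began, along the tool's axes at that moment; what a row does not reach only later rows make up. A row lasts 1/12 s, in which the tool goes at most 41.7 mm and 7.16 degrees, less where a joint would pass 70% of its speed; a pose out of reach is approached as far as the arm can. A call with a gripper value outside its range is refused whole. The fingers move at their own pace and stop on an object; the grip force is fixed at half the most. Time passes only in rows, so rows that repeat a pose let the fingers close. It gives the time, the measured TCP pose, the force and the opening at its end, in the units of the state.
- manip.observe(): the state, without advancing time (a new reading comes with each control period).
- optics.snapshot(name): name is "side" or "top"; returns the picture (400x640x3 uint8, red, green, blue); there is no depth.
- optics.camera_params(name): a dict with "fovy" (degrees; the focal length in pixels is half the picture's height over the tangent of half this angle, whatever the lens; pixels are square), "cx", "cy" (the principal point, pixels), "R" (3x3) and "t" (3): a world point X has camera coordinates R X + t. Camera axes: x right, y down, z forward; pixel columns grow to the right and rows downward; lengths in m; the calibration is good to about 2 mm. A picture is of the moment at which its call begins. camera_params takes no time and is no camera call.
- manip.finish_job(): hands the job in, once; it reports no verdict.
The state is a dict: "clock": time; "qpos": joint angles; "joint_velocities": joint speeds; "joint_torque": joint torques, N m; "eef_pos": TCP position; "tcp_rot": TCP orientation; "force": force on the tool from outside, world axes, zero at the start; "moment": the same for the moment, N m; "width": finger opening in m.
Only numpy, scipy, OpenCV 4.12 (cv2) and the standard library are available. Lean on these libraries where they do the work, as an engineer would, in place of code of your own. Each camera call takes 0.05 s, during which the arm holds its last target.

## Working session

There is one attempt and no reset: what is moved stays moved. The work goes in short steps, Python scripts to look and compute and a shell command to move; the robot and the scene stay as the last step left them, time stands still between calls to the robot, and variables do not carry over. Pictures are saved under pics/ and viewed, and the job is handed in when it is done.

```bash
ls; mkdir -p pics; python3 - <<'E'
from station import manip, optics
import cv2
s=manip.observe(); print(s, manip.tcp_to_grasp)
for n in("side","top"):
    im=optics.snapshot(n); cv2.imwrite(f"pics/{n}0.png",im[:,:,::-1]); print(n,optics.camera_params(n))
E
```

```text
pics
{'clock': 0.0, 'qpos': array([-1.15899431e+00,  2.13428924e-01, -3.50473741e-02,  1.32350627e+00,
       -2.72745271e-05,  1.57081708e+00]), 'joint_velocities': array([ 1.03956166e-03, -8.26387859e-05,  4.23941867e-05,  1.40433374e-03,
        3.22448939e-03,  6.27628066e-04]), 'joint_torque': array([-3.40062325e-03, -6.86171651e+01,  4.87115693e+01,  1.79005461e-02,
       -2.27961286e-04,  7.14035167e-06]), 'eef_pos': array([ 0.19998686, -0.45789276,  0.23078446]), 'tcp_rot': array([ 0.90140258,  1.37735353, -0.90037149]), 'force': array([-0.13371593,  1.05819035, -0.77490871]), 'moment': array([-0.01424327, -0.01819227,  0.02625507]), 'width': 0.0854235614275384} 0.0187
side {'fovy': 49.646300892936125, 'cx': 313.81073147400633, 'cy': 195.13710826915664, 'R': array([[-0.96015614, -0.27891193, -0.01755934],
       [-0.1714986 ,  0.63766427, -0.75098103],
       [ 0.22065453, -0.71804764, -0.66009027]]), 't': array([0.50264214, 0.22062892, 1.15783616])}
top {'fovy': 57.266433258626506, 'cx': 316.643246471305, 'cy': 201.1329005676088, 'R': array([[-7.54515806e-03, -9.99970784e-01, -1.22560507e-03],
       [-9.90304644e-01,  7.64222250e-03, -1.38702229e-01],
       [ 1.38707543e-01,  1.67192154e-04, -9.90333373e-01]]), 't': array([-0.03468374,  0.56216549,  1.09789543])}
```

View pics/side0.png

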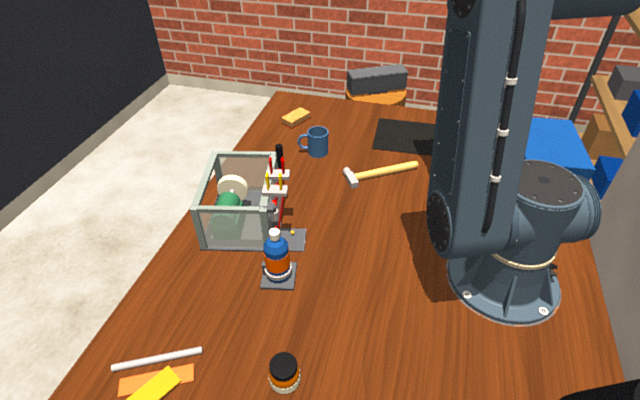

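View pics/top0.png

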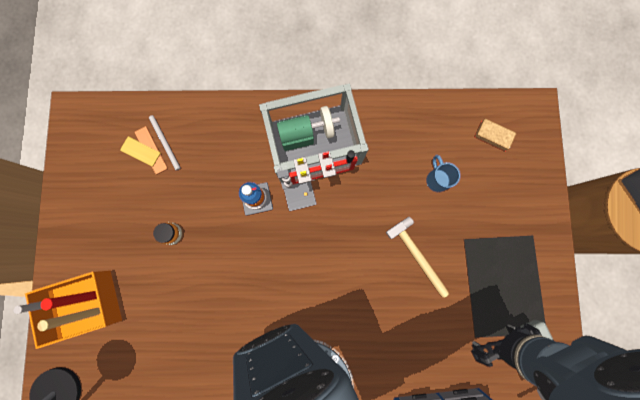

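The side view shows the can with its white cap at about (275,234), the catches at about (275,180) and the knob at (280,152). In the top view the cap is at about (247,188), the yellow catch at (302,168), the red catch at (327,163) and the knob at (351,157). I'll enlarge both.

```bash
cat > h.py <<'E'
import numpy as np, cv2
from station import manip, optics
from scipy.spatial.transform import Rotation as Ro
def cam(n):
    p=optics.camera_params(n); f=200/np.tan(np.radians(p['fovy'])/2); return p,f
def ray(n,u,v):
    p,f=cam(n); R=np.array(p['R']);t=np.array(p['t'])
    d=R.T@np.array([(u-p['cx'])/f,(v-p['cy'])/f,1]); return -R.T@t,d/np.linalg.norm(d)
def plane(n,u,v,z):
    o,d=ray(n,u,v); return o+d*(z-o[2])/d[2]
def tri(a,b):
    (o1,d1),(o2,d2)=ray('side',*a),ray('top',*b)
    A=np.stack([d1,-d2],1); s=np.linalg.lstsq(A,o2-o1,rcond=None)[0]
    p,q=o1+s[0]*d1,o2+s[1]*d2; return (p+q)/2,np.linalg.norm(p-q)
def proj(n,X):
    p,f=cam(n); c=np.array(p['R'])@np.array(X)+p['t']; return np.array([c[0]/c[2]*f+p['cx'],c[1]/c[2]*f+p['cy']])
def pose():
    s=manip.observe(); return s, np.array(s['eef_pos']), Ro.from_rotvec(s['tcp_rot'])
def to(X,yaw):  # target TCP pos; jaw dir yaw in world; tool x down -> tool-frame shift/turn
    s,p,R=pose(); 
    best=None
    for k in(0,np.pi):
        z=np.array([np.cos(yaw+k),np.sin(yaw+k),0]);x=np.array([0,0,-1.]);y=np.cross(z,x)
        T=Ro.from_matrix(np.stack([x,y,z],1)); r=np.degrees((R.inv()*T).as_rotvec())
        if best is None or np.linalg.norm(r)<np.linalg.norm(best): best=r
    return R.inv().apply(np.array(X)-p).round(4),best.round(2)
E
python3 - <<'E'
import cv2
a=cv2.imread('pics/side0.png')[130:300,185:325]; cv2.imwrite('pics/side0c.png',cv2.resize(a,None,fx=3.5,fy=3.5,interpolation=cv2.INTER_CUBIC))
a=cv2.imread('pics/top0.png')[80:220,230:380]; cv2.imwrite('pics/top0c.png',cv2.resize(a,None,fx=4,fy=4,interpolation=cv2.INTER_CUBIC))
E
```

```text
(no output)
```

View pics/side0c.png

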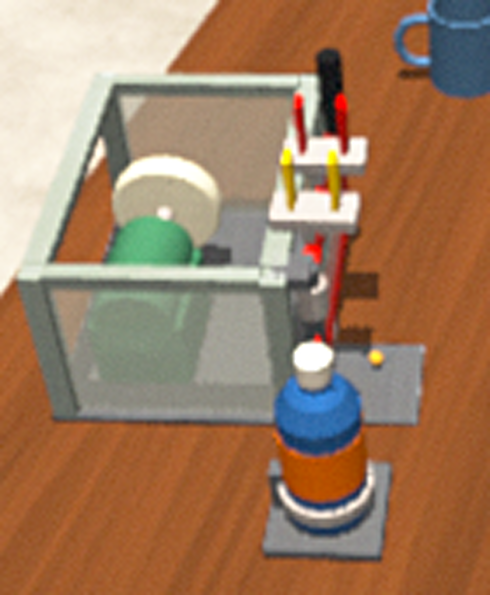

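View pics/top0c.png

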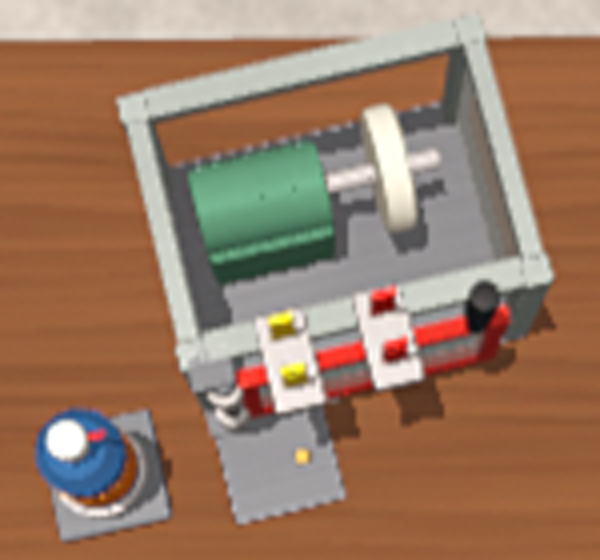

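```bash
python3 - <<'E'
from h import *
t=lambda u,v:(230+u/4,80+v/4); s=lambda u,v:(185+u/3.5,130+v/3.5)
for n in('side','top'): print(n,'cam at',ray(n,0,0)[0].round(3))
pts={'cap':(s(314,349),t(67,439),.176),'knob':(s(330,54),t(484,294),.225),
'yF':(s(334,153),t(293,370),.226),'yB':(s(288,152),t(280,322),.226),'rF':(s(341,97),t(395,346),.226),'rB':(s(298,97),t(383,298),.226)}
for k,(a,b,z) in pts.items():
    X,e=tri(a,b); print(k,X.round(4),round(e,4),'side',plane('side',*a,z).round(4),'top',plane('top',*b,z).round(4))
# masks
for n in('side','top'):
    im=cv2.imread(f'pics/{n}0.png'); h=cv2.cvtColor(im,cv2.COLOR_BGR2HSV)
    for nm,lo,hi in(('yel',(24,150,120),(34,255,255)),('red',(0,180,110),(6,255,255)),('white',(0,0,215),(180,40,255))):
        m=cv2.inRange(h,lo,hi); N,L,S,C=cv2.connectedComponentsWithStats(m)
        for i in range(1,N):
            x,y,w,hh,A=S[i]
            if 230<x<370 and 140<y<260 and A>=6: print(n,nm,S[i],C[i].round(1))
E
```

```text
side cam at [0.265 0.831 0.939]
top cam at [ 0.404 -0.039  1.165]
cap [0.5755 0.1518 0.1785] 0.0005 side [0.5768 0.1495 0.176 ] top [0.5757 0.1522 0.176 ]
knob [ 0.6621 -0.1309  0.223 ] 0.0011 side [ 0.6604 -0.1283  0.225 ] top [ 0.6621 -0.1306  0.225 ]
yF [ 0.6123 -0.0044  0.2258] 0.0011 side [ 0.6128 -0.0041  0.226 ] top [ 0.6117 -0.0045  0.226 ]
yB [0.6453 0.0043 0.2264] 0.0028 side [0.647  0.0037 0.226 ] top [0.644 0.004 0.226]
rF [ 0.6287 -0.071   0.2274] 0.0036 side [ 0.6313 -0.073   0.226 ] top [ 0.6272 -0.0715  0.226 ]
rB [ 0.6618 -0.0635  0.2264] 0.0044 side [ 0.6644 -0.0642  0.226 ] top [ 0.6596 -0.0639  0.226 ]
side yel [265 173   3   5  11] [266.4 175.1]
side yel [279 173   3  13  24] [280.  178.8]
side yel [291 231   3   2   6] [292.  231.5]
side red [280 156   5  17  42] [282.1 163.1]
side red [269 158   3  15  22] [270.1 163.9]
side red [278 197   7  31  58] [280.7 211.9]
side red [272 198   5   7  20] [274.8 201. ]
side white [266 166  16  11  72] [273.2 172.3]
side white [344 168  14  16 105] [350.4 175.4]
side white [282 170   8   7  35] [286.  173.3]
side white [26
[... 373 characters left out ...]
6  52] [340.  162.6]
top red [327 165   4   5  15] [328.4 166.9]
top red [309 166  12   6  45] [314.8 168.7]
top red [337 169  13   5  19] [342.8 170.9]
top red [289 172   7   6  29] [292.2 174.2]
top red [312 176  11   3  14] [317.1 177.2]
top white [272 149   7  15  50] [275.  156.8]
top white [319 154  16  23 162] [325.9 165.8]
top white [303 158   3   4   9] [304.3 159.3]
top white [294 160  17  23 162] [301.6 171.7]
top white [275 166   4   6  15] [276.1 168.1]
top white [283 179   6   2   7] [285.7 179.6]
top white [284 183   4   3   6] [285.5 184. ]
top white [242 185   9  10  67] [245.9 189.4]
top white [246 205   5   3   8] [248.  206.1]
top white [252 207   5   2   6] [254.  207.8]
```

The measurements agree. The two catches are 70 mm apart, the guard's yaw is about 13.8°, and the knob position predicted from the catches matches the measured one within about 2 mm. First the cap, with the fingers shut.

```bash
cat >> h.py <<'E'
YAW=np.radians(13.8); gx=np.array([np.cos(YAW),np.sin(YAW)]); gy=np.array([-gx[1],gx[0]])
RED=np.array([.6447,-.0677]); YEL=np.array([.6285,.0]); CAP=np.array([.5757,.1518]); KN=np.array([.6621,-.1307])
O=(RED+10*gy*1e-3+YEL-60e-3*gy+KN+.075*gy)/3; HINGE=O+.11*gy
E
python3 - <<'E'
from h import *
print(O,HINGE,O-.01*gy,O+.06*gy,O-.075*gy)
s,p,R=pose(); print(R.as_matrix().round(2))
print(to([*CAP,.21],YAW)); print(to([*CAP,.21],0)); print(to([*CAP,.21],YAW+np.pi/2))
E
```

```text
[ 0.64311222 -0.05804055] [0.61687354 0.04878422] [ 0.64549756 -0.06775189] [6.28800214e-01 2.27509127e-04] [ 0.66100223 -0.13087562]
[[-0.    0.92  0.4 ]
 [ 0.    0.4  -0.92]
 [-1.    0.   -0.  ]]
(array([ 0.0213,  0.5883, -0.4084]), array([-8.021e+01, -5.000e-02, -4.000e-02]))
(array([ 0.0213,  0.5883, -0.4084]), array([-6.641e+01, -5.000e-02, -3.000e-02]))
(array([ 0.0213,  0.5883, -0.4084]), array([ 9.79, -0.06,  0.  ]))
```

```bash
python3 -m crank '[0,-0.02,0.2,-0.138,-27,0,0, 0,-0.02,0.2,-0.138,-27,0,0, 0,-0.02,0.2,-0.138,-27,0,0,0,-0.02,0.25,-0.175,-34,0,0,0,-0.02,0.3,-0.21,-41,0,0,0,-0.02,0.35,-0.245,-48,0,0,0,-0.02,0.4,-0.28,-55,0,0,0,-0.02,0.45,-0.31,-62,0,0]'
python3 -c "
from h import *
print(to([*CAP,.2],YAW))"
```

```text
clock: 0.77
eef_pos: [0.3746, -0.1726, 0.2479]
tcp_rot: [0.121, 1.568, -0.12]
force: [0.8, -1.4, 0.9]
width: 0.0
(array([0.0481, 0.3512, 0.1493]), array([-2.257e+01, -1.000e-02, -5.000e-02]))
```

```bash
python3 -m crank '[0,0,0.351,0.149,-22.6,0,0,0,0,0.351,0.149,-22.6,0,0,0,0,0.351,0.149,-22.6,0,0,0,0,0.351,0.149,-22.6,0,0,0,0,0.351,0.149,-22.6,0,0,0,0,0.351,0.149,-22.6,0,0,0,0,0.351,0.149,-22.6,0,0,0,0,0.351,0.149,-22.6,0,0]'
python3 -c "
from h import *
print(to([*CAP,.2],YAW))"
```

```text
clock: 1.43
eef_pos: [0.5497, 0.1113, 0.2478]
tcp_rot: [-0.189, 1.563, 0.19]
force: [0.4, -0.2, 0.4]
width: -0.0001
(array([0.0478, 0.033 , 0.035 ]), array([ 0.05, -0.03, -0.05]))
```

```bash
python3 -m crank '[0,0,0.033,0.035,0,0,0,0,0,0.033,0.035,0,0,0,0,0.03,0.033,0.035,0,0,0,0,0.053,0.033,0.035,0,0,0,0,0.053,0.033,0.035,0,0,0,0,0.053,0.033,0.035,0,0,0]'
python3 -c "
from h import *
print(to([*CAP,.168],YAW))
for n in('side','top'): cv2.imwrite(f'pics/{n}1.png',cv2.resize(optics.snapshot(n)[130:280,200:350,::-1],None,fx=3,fy=3,interpolation=2))
"; python3 -c "
import cv2,numpy as np
cv2.imwrite('pics/b1.png',cv2.resize(np.hstack([cv2.imread('pics/side1.png'),cv2.imread('pics/top1.png')]),(800,400)))"
```

```text
clock: 1.93
eef_pos: [0.5748, 0.1514, 0.1943]
tcp_rot: [-0.189, 1.566, 0.19]
force: [0.4, 0.5, 0.9]
width: -0.0
(array([0.0263, 0.0001, 0.001 ]), array([ 0.04, -0.17, -0.04]))
```

View pics/b1.png

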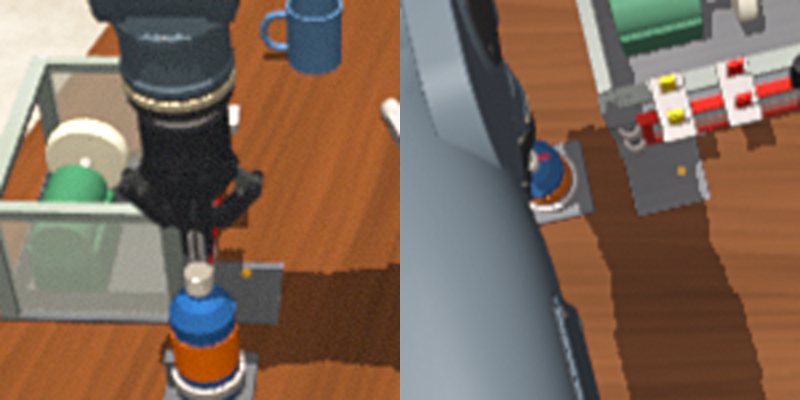

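The left (side) view shows the closed fingertips at about (197,255), directly above the white cap at (200,275). They are centred on it, so I'll press.

```bash
python3 -m crank '[0,0.018,0,0.001,0,0,0,0,0.02,0,0.001,0,0,0,0,0.022,0,0.001,0,0,0,0,0.024,0,0.001,0,0,0,0,0.025,0,0.001,0,0,0,0,0.025,0,0.001,0,0,0]'
```

```text
clock: 2.53
eef_pos: [0.5774, 0.1517, 0.1721]
tcp_rot: [-0.189, 1.561, 0.19]
force: [-1.8, -2.5, 4.3]
width: 0.0001
```

```bash
python3 -m crank '[0,0.002,0,-0.001,0,0,0,0,0.004,0,-0.001,0,0,0,0,0.006,0,-0.001,0,0,0,0,0.006,0,-0.001,0,0,0]'
```

```text
clock: 2.87
eef_pos: [0.5773, 0.1517, 0.168]
tcp_rot: [-0.188, 1.558, 0.19]
force: [-1.0, -1.1, 14.4]
width: 0.0002
```

```bash
python3 -m crank '[0,0.002,0,-0.001,0,0,0,0,0.003,0,-0.001,0,0,0,0,0.003,0,-0.001,0,0,0]'
```

```text
clock: 3.12
eef_pos: [0.5774, 0.1517, 0.1678]
tcp_rot: [-0.188, 1.553, 0.19]
force: [-6.6, -1.6, 28.5]
width: 0.0
```

The cap is at the bottom: z has stopped at 0.168 (8 mm down) while the force jumped to 28 N. Now up, and check that it springs back.

```bash
python3 -m crank '[0,-0.02,0,0,0,0,0,0,-0.05,0,0,0,0,0,0,-0.085,0,0,0,0,0,50,-0.085,-0.04,0.01,0,0,0,100,-0.085,-0.08,0.01,0,0,0]'
python3 -c "
from h import *
print(to([*(O-.01*gy),.25],YAW))
cv2.imwrite(f'pics/side2.png',cv2.resize(optics.snapshot('side')[130:280,200:350,::-1],None,fx=3,fy=3,interpolation=2))
"
```

```text
clock: 3.53
eef_pos: [0.6073, 0.0772, 0.2553]
tcp_rot: [-0.19, 1.549, 0.194]
force: [1.4, -0.3, -1.6]
width: 0.0236
(array([ 0.0052, -0.1499,  0.0019]), array([ 0.24,  0.79, -0.02]))
```

View pics/side2.png

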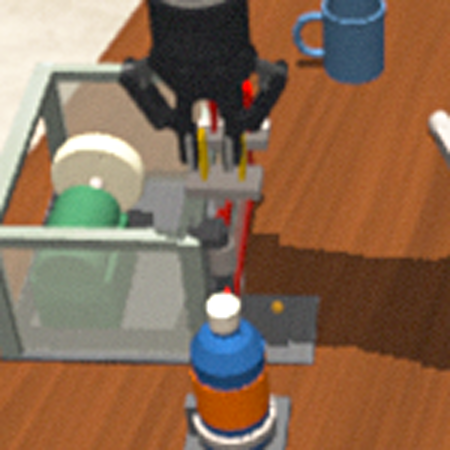

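The cap is back up at (223,305) in the crop, the same as before. Now over the red catch with the jaws open.

```bash
python3 -m crank '[100,0,-0.04,0.002,0,0.8,0,100,0,-0.08,0.002,0,0.8,0,100,0,-0.12,0.002,0,0.8,0,100,0,-0.15,0.002,0,0.8,0,100,0,-0.15,0.002,0,0.8,0,100,0,-0.15,0.002,0,0.8,0,100,0,-0.15,0.002,0,0.8,0]'
python3 -c "
from h import *
print(to([*(O-.01*gy),.187],YAW))
for n in('side','top'): cv2.imwrite(f'pics/{n}3.png',cv2.resize(optics.snapshot(n)[100:250,230:380,::-1],None,fx=3,fy=3,interpolation=2))
cv2.imwrite('pics/b3.png',cv2.resize(np.hstack([cv2.imread('pics/side3.png'),cv2.imread('pics/top3.png')]),(800,400)))"
```

```text
clock: 4.17
eef_pos: [0.6453, -0.0754, 0.2541]
tcp_rot: [-0.189, 1.565, 0.186]
force: [0.0, 0.2, 0.3]
width: 0.0851
(array([0.0671, 0.0075, 0.0022]), array([-0.1 , -0.15,  0.09]))
```

View pics/b3.png

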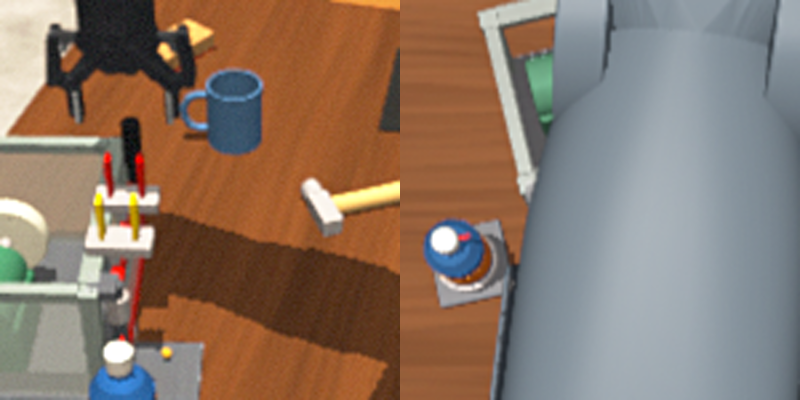

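The side view shows the fingertips at (75,120) and (170,118), straddling the red tabs whose midpoint is (124,157). Going down.

```bash
python3 -m crank '[100,0.0,0.007,0.002,0,0,0,100,0.015,0.007,0.002,0,0,0,100,0.03,0.007,0.002,0,0,0,100,0.045,0.007,0.002,0,0,0,100,0.06,0.007,0.002,0,0,0,100,0.067,0.007,0.002,0,0,0,100,0.067,0.007,0.002,0,0,0,100,0.067,0.007,0.002,0,0,0]'
python3 -c "
from h import *
print(to([*(O-.01*gy),.187],YAW))
for n in('side',): cv2.imwrite(f'pics/{n}4.png',cv2.resize(optics.snapshot(n)[100:250,200:350,::-1],None,fx=3,fy=3,interpolation=2))"
```

```text
clock: 4.93
eef_pos: [0.6453, -0.0667, 0.1879]
tcp_rot: [-0.191, 1.565, 0.188]
force: [-0.8, 0.5, 0.6]
width: 0.085
(array([ 0.0009, -0.0011, -0.0001]), array([ 0.04, -0.13,  0.1 ]))
```

View pics/side4.png

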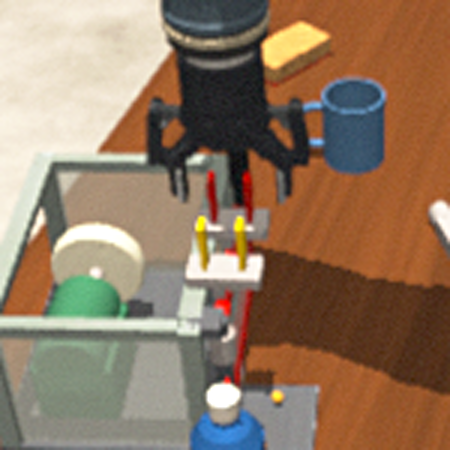

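The jaws, at (180,195) and (283,197), straddle the red tabs at x 212–248. Squeezing.

```bash
python3 -m crank '[10,0,0,0,0,0,0,10,0,0,0,0,0,0,10,0,0,0,0,0,0,10,0,0,0,0,0,0,10,0,0,0,0,0,0,10,0,0,0,0,0,0,10,0,0,0,0,0,0,10,0,0,0,0,0,0]'
python3 -c "
from h import *
for n in('side',): cv2.imwrite(f'pics/{n}5.png',cv2.resize(optics.snapshot(n)[100:250,200:350,::-1],None,fx=3,fy=3,interpolation=2))"
```

```text
clock: 5.65
eef_pos: [0.6477, -0.0666, 0.1897]
tcp_rot: [-0.191, 1.559, 0.188]
force: [12.0, 2.5, 5.6]
width: 0.0166
```

View pics/side5.png

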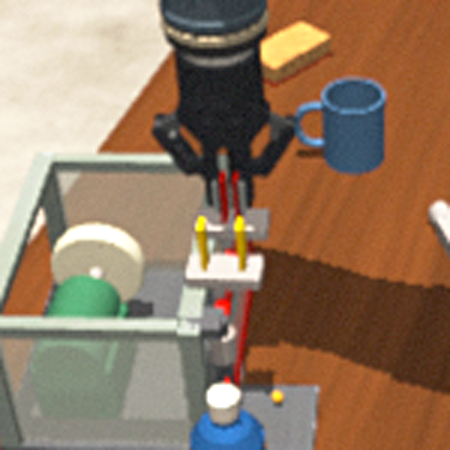

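The width is 16.6 mm, below the 20 mm for shut, and the red tabs now stand close together at (223,195) and (237,195). Fully shut. I'll open up and rise.

```bash
python3 -m crank '[100,0,0,0,0,0,0,100,0,0,0,0,0,0,100,0,0,0,0,0,0,100,0,0,0,0,0,0,100,-0.02,0,0,0,0,0,100,-0.05,0,0,0,0,0,100,-0.07,0,0,0,0,0,100,-0.07,0,0,0,0,0]'
python3 -c "
from h import *
print(to([*(O+.06*gy+.0015*gx),.25],YAW))
for n in('side',): cv2.imwrite(f'pics/{n}6.png',cv2.resize(optics.snapshot(n)[100:250,200:350,::-1],None,fx=3,fy=3,interpolation=2))"
```

```text
clock: 6.37
eef_pos: [0.6485, -0.0666, 0.264]
tcp_rot: [-0.192, 1.554, 0.187]
force: [0.3, -0.0, -0.2]
width: 0.0858
(array([ 0.0137,  0.0696, -0.0017]), array([0.03, 0.49, 0.26]))
```

View pics/side6.png

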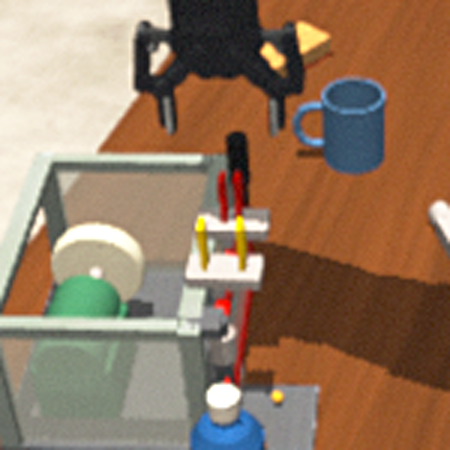

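The red tabs stay closed, about 15 px apart against 36 px at rest. Next, yellow.

```bash
python3 -m crank '[100,0,0.03,-0.002,0,0.5,0.3,100,0,0.06,-0.002,0,0.5,0.3,100,0,0.0695,-0.002,0,0.5,0.3,100,0.01,0.0695,-0.002,0,0.5,0.3,100,0.015,0.0695,-0.002,0,0.5,0.3]'
python3 -c "
from h import *
print(to([*(O+.06*gy+.0015*gx),.187],YAW))"
```

```text
clock: 6.83
eef_pos: [0.6293, 0.001, 0.2449]
tcp_rot: [-0.19, 1.566, 0.191]
force: [0.8, -0.1, -0.2]
width: 0.086
(array([ 0.0579, -0.0007,  0.001 ]), array([ 0.1 , -0.2 , -0.09]))
```

```bash
python3 -m crank '[100,0.015,0,0.001,0,0,0,100,0.03,0,0.001,0,0,0,100,0.045,0,0.001,0,0,0,100,0.058,0,0.001,0,0,0,100,0.058,0,0.001,0,0,0]'
python3 -c "
from h import *
print(to([*(O+.06*gy+.0015*gx),.187],YAW))
for n in('side',): cv2.imwrite(f'pics/{n}7.png',cv2.resize(optics.snapshot(n)[100:250,200:350,::-1],None,fx=3,fy=3,interpolation=2))"
```

```text
clock: 7.25
eef_pos: [0.6285, 0.0008, 0.1835]
tcp_rot: [-0.189, 1.571, 0.192]
force: [0.2, -0.9, -0.9]
width: 0.0852
(array([-0.0035, -0.0006,  0.0016]), array([ 0.07, -0.48, -0.15]))
```

View pics/side7.png

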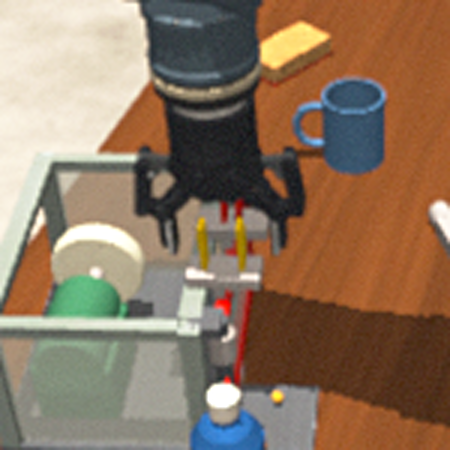

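The jaws, at (170,245) and (280,245), straddle the yellow tabs at 202 and 241. The arm overshot 3.5 mm low, so I'll correct that while squeezing.

```bash
python3 -m crank '[100,-0.003,0,0.0015,0,0,0,10,-0.003,0,0.0015,0,0,0,10,-0.003,0,0.0015,0,0,0,10,-0.003,0,0.0015,0,0,0,10,-0.003,0,0.0015,0,0,0,10,-0.003,0,0.0015,0,0,0,10,-0.003,0,0.0015,0,0,0,10,-0.003,0,0.0015,0,0,0]'
python3 -c "
from h import *
for n in('side',): cv2.imwrite(f'pics/{n}8.png',cv2.resize(optics.snapshot(n)[100:250,200:350,::-1],None,fx=3,fy=3,interpolation=2))"
python3 -m crank '[100,0,0,0,0,0,0,100,0,0,0,0,0,0,100,0,0,0,0,0,0,100,0,0,0,0,0,0,100,-0.02,0,0,0,0,0,100,-0.05,0,0,0,0,0,100,-0.07,0,0,0,0,0,100,-0.07,0,0,0,0,0]'
python3 -c "
from h import *
print(to([*(O-.075*gy),.25],YAW))
for n in('side',): cv2.imwrite(f'pics/{n}9.png',cv2.resize(optics.snapshot(n)[100:250,200:350,::-1],None,fx=3,fy=3,interpolation=2))
cv2.imwrite('pics/b9.png',cv2.resize(np.hstack([cv2.imread('pics/side8.png'),cv2.imread('pics/side9.png')]),(800,400)))"
```

```text
clock: 7.97
eef_pos: [0.6314, 0.0013, 0.1894]
tcp_rot: [-0.189, 1.567, 0.191]
force: [4.1, 0.5, 8.4]
width: 0.0166
clock: 8.68
eef_pos: [0.6329, 0.0012, 0.2636]
tcp_rot: [-0.19, 1.561, 0.191]
force: [0.7, 0.4, 0.7]
width: 0.0858
(array([ 0.0135, -0.135 , -0.0044]), array([ 0.07,  0.07, -0.03]))
```

View pics/b9.png

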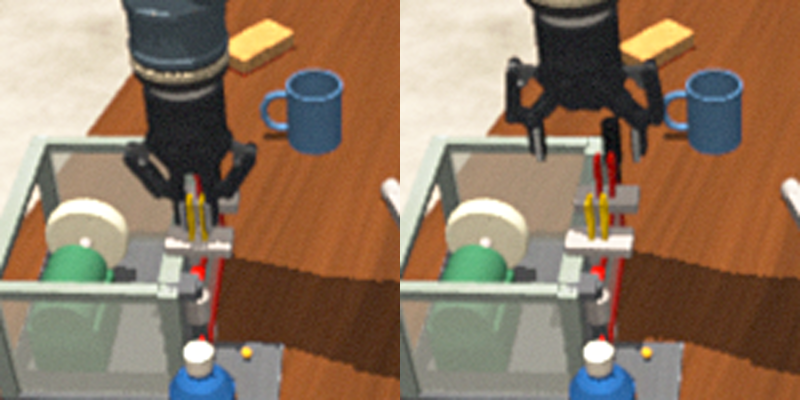

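Both catches are shut. The contacts put the guard about 2 mm further in +x than I estimated, so I'll apply that. Moving to above the knob.

```bash
python3 -m crank '[100,0,-0.04,-0.002,0,0,0,100,0,-0.08,-0.002,0,0,0,100,0,-0.115,-0.002,0,0,0,100,0,-0.132,-0.002,0,0,0,100,0,-0.135,-0.002,0,0,0,100,0,-0.135,-0.002,0,0,0]'
python3 -c "
from h import *
print(to([*(O-.075*gy+.002*gx),.187],YAW))
for n in('side',): cv2.imwrite(f'pics/{n}10.png',cv2.resize(optics.snapshot(n)[80:230,200:350,::-1],None,fx=3,fy=3,interpolation=2))"
```

```text
clock: 9.23
eef_pos: [0.6628, -0.1314, 0.2596]
tcp_rot: [-0.188, 1.565, 0.19]
force: [-0.3, 0.5, -0.6]
width: 0.0854
(array([0.0726, 0.0008, 0.0005]), array([-0.03, -0.14, -0.1 ]))
```

View pics/side10.png

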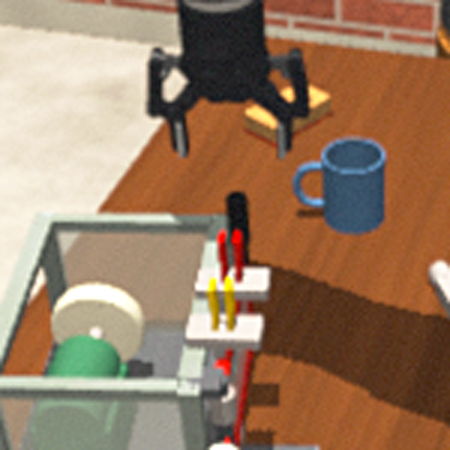

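The jaws' midpoint at (232,150) is over the knob top at (237,200). Descend and grip.

```bash
python3 -m crank '[100,0.02,0.001,0,0,0,0,100,0.04,0.001,0,0,0,0,100,0.055,0.001,0,0,0,0,100,0.068,0.001,0,0,0,0,100,0.072,0.001,0,0,0,0,100,0.072,0.001,0,0,0,0]'
python3 -m crank '[0,0,0,0,0,0,0,0,0,0,0,0,0,0,0,0,0,0,0,0,0,0,0,0,0,0,0,0,0,0,0,0,0,0,0,0,0,0,0,0,0,0,0,0,0,0,0,0,0]'
python3 -c "
from h import *
for n in('side',): cv2.imwrite(f'pics/{n}11.png',cv2.resize(optics.snapshot(n)[80:230,200:350,::-1],None,fx=3,fy=3,interpolation=2))
s,p,R=pose();H=O+.11*gy+.002*gx
print(np.linalg.norm(p[:2]-H))
for a in np.arange(0,1.4,.1):
    t=H-.185*np.sin(a)*gx-.185*np.cos(a)*gy; k=H-.185*gy
    d=R.inv().apply([*(t-k),0]); print(a.round(2),t.round(4),d.round(4))
"
```

```text
clock: 9.78
eef_pos: [0.6616, -0.1277, 0.1873]
tcp_rot: [-0.189, 1.566, 0.193]
force: [-0.2, -0.2, 0.9]
width: 0.0855
clock: 10.37
eef_pos: [0.662, -0.1278, 0.1878]
tcp_rot: [-0.189, 1.565, 0.192]
force: [1.0, 0.9, 4.7]
width: 0.0206
0.1822389652304931
0.0 [ 0.6629 -0.1304] [0. 0. 0.]
0.1 [ 0.6448 -0.1339] [ 0.0001  0.001  -0.0185]
0.2 [ 0.6264 -0.1356] [ 0.0001  0.0038 -0.0367]
0.3 [ 0.6079 -0.1354] [ 0.0002  0.0084 -0.0547]
0.4 [ 0.5895 -0.1334] [ 0.0002  0.0148 -0.072 ]
0.5 [ 0.5714 -0.1296] [ 0.0003  0.0228 -0.0886]
0.6 [ 0.5538 -0.1239] [ 0.0004  0.0325 -0.1044]
0.7 [ 0.5368 -0.1166] [ 0.0004  0.0437 -0.1191]
0.8 [ 0.5207 -0.1076] [ 0.0005  0.0564 -0.1326]
0.9 [ 0.5055 -0.097 ] [ 0.0006  0.0703 -0.1448]
1.0 [ 0.4915 -0.0849] [ 0.0006  0.0854 -0.1555]
1.1 [ 0.4787 -0.0716] [ 0.0007  0.1014 -0.1647]
1.2 [ 0.4674 -0.057 ] [ 0.0007  0.1183 -0.1722]
1.3 [ 0.4575 -0.0413] [ 0.0008  0.1359 -0.178 ]
```

View pics/side11.png

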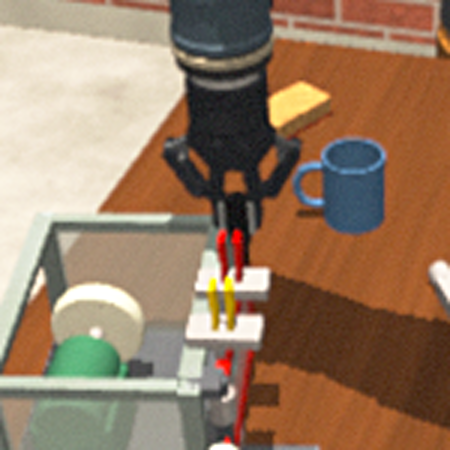

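The knob is gripped at a width of 20.6 mm. Swinging out along the arc.

```bash
python3 -m crank '[0,0,0,-0.009,0,0,0,0,0,0.001,-0.0185,0,0,0,0,0,0.004,-0.0367,0,0,0,0,0,0.008,-0.0547,0,0,0,0,0,0.015,-0.072,0,0,0,0,0,0.023,-0.0886,0,0,0,0,0,0.028,-0.097,0,0,0,0,0,0.028,-0.097,0,0,0]'
python3 -c "
from h import *
for n in('side',): cv2.imwrite(f'pics/{n}12.png',cv2.resize(optics.snapshot(n)[80:230,200:350,::-1],None,fx=3,fy=3,interpolation=2))
s,p,R=pose();H=O+.11*gy+.002*gx; off=np.array([.662,-.1278])-(H-.185*gy)
q=p[:2]-off-H; print('a',np.arctan2(-q@gx,-q@gy),np.linalg.norm(q),p,s['force'])
for a in np.arange(.5,1.41,.1):
    t=H-.185*np.sin(a)*gx-.185*np.cos(a)*gy+off
    print(a.round(2),R.inv().apply([*(t-p[:2]),.1875-p[2]]).round(4))
"
```

```text
clock: 11.08
eef_pos: [0.5592, -0.1229, 0.1879]
tcp_rot: [-0.188, 1.566, 0.194]
force: [2.0, 3.8, -6.5]
width: 0.0206
a 0.5593596983802669 0.184344631696595 [ 0.56014445 -0.12321315  0.18791484] [ 2.07394835  4.60927597 -5.1469669 ]
0.5 [ 0.0004 -0.0061  0.0091]
0.6 [ 0.0004  0.0036 -0.0066]
0.7 [ 0.0005  0.0148 -0.0213]
0.8 [ 0.0006  0.0274 -0.0348]
0.9 [ 0.0007  0.0414 -0.047 ]
1.0 [ 0.0008  0.0564 -0.0577]
1.1 [ 0.0009  0.0725 -0.0669]
1.2 [ 0.001   0.0894 -0.0744]
1.3 [ 0.001   0.1069 -0.0802]
1.4 [ 0.0011  0.125  -0.0842]
```

View pics/side12.png

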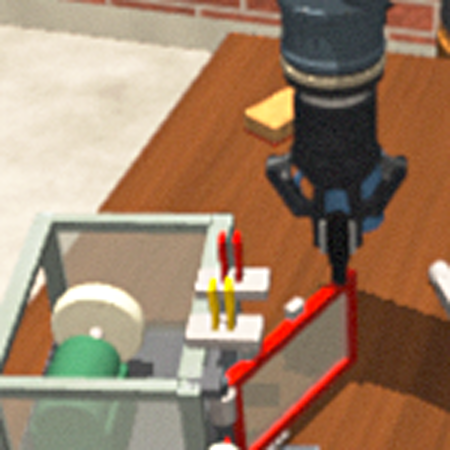

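The gate is following, with the knob at (340,230), the angle at about 0.56 rad and the catches still shut. Now through the detent.

```bash
python3 -m crank '[0,0,0.0036,-0.0066,0,0,0,0,0,0.009,-0.014,0,0,0,0,0,0.0148,-0.0213,0,0,0,0,0,0.021,-0.028,0,0,0,0,0,0.0274,-0.0348,0,0,0,0,0,0.034,-0.041,0,0,0,0,0,0.0414,-0.047,0,0,0,0,0,0.049,-0.0525,0,0,0]'
cat > sw.py <<'E'
from h import *
s,p,R=pose();H=O+.11*gy+.002*gx; off=np.array([.662,-.1278])-(H-.185*gy)
q=p[:2]-off-H; print('a',np.arctan2(-q@gx,-q@gy),np.linalg.norm(q),p,s['force'],s['width'])
for a in np.arange(.9,1.41,.05):
    t=H-.185*np.sin(a)*gx-.185*np.cos(a)*gy+off
    print(a.round(2),R.inv().apply([*(t-p[:2]),.1875-p[2]]).round(4))
E
python3 sw.py
```

```text
clock: 11.8
eef_pos: [0.4977, -0.0876, 0.1879]
tcp_rot: [-0.188, 1.565, 0.195]
force: [7.9, 5.8, -8.7]
width: 0.0207
a 0.9518067114245798 0.18409863544389887 [ 0.49773685 -0.08763933  0.18794978] [ 7.88365067  5.80134889 -8.70093773] 0.020714833327995424
0.9 [ 0.0004 -0.0082  0.005 ]
0.95 [ 0.0004 -0.0008 -0.0005]
1.0 [ 0.0005  0.0069 -0.0057]
1.05 [ 0.0005  0.0148 -0.0105]
1.1 [ 0.0006  0.0229 -0.0149]
1.15 [ 0.0006  0.0313 -0.0188]
1.2 [ 0.0007  0.0398 -0.0224]
1.25 [ 0.0007  0.0485 -0.0255]
1.3 [ 0.0008  0.0574 -0.0282]
1.35 [ 0.0008  0.0664 -0.0304]
1.4 [ 0.0009  0.0755 -0.0322]
```

```bash
python3 -m crank '[0,0,0.007,-0.0057,0,0,0,0,0,0.0148,-0.0105,0,0,0,0,0,0.0229,-0.0149,0,0,0,0,0,0.0313,-0.0188,0,0,0,0,0,0.0398,-0.0224,0,0,0,0,0,0.0485,-0.0255,0,0,0,0,0,0.0555,-0.0275,0,0,0,0,0,0.0575,-0.028,0,0,0]'
python3 sw.py; python3 -c "
from h import *
for n in('side','top'): cv2.imwrite(f'pics/{n}13.png',cv2.resize(optics.snapshot(n)[100:270,200:400,::-1],None,fx=3,fy=3,interpolation=2))"
```

```text
clock: 12.47
eef_pos: [0.4572, -0.0377, 0.188]
tcp_rot: [-0.188, 1.564, 0.196]
force: [8.2, 2.1, -12.2]
width: 0.0205
a 1.3029989113700755 0.18390771060783906 [ 0.45724607 -0.03770341  0.18799125] [  8.21405886   2.05121642 -12.21220497] 0.0204968085036409
0.9 [ 0.0001 -0.0664  0.0322]
0.95 [ 0.0002 -0.059   0.0267]
1.0 [ 0.0002 -0.0514  0.0215]
1.05 [ 0.0003 -0.0434  0.0167]
1.1 [ 0.0003 -0.0353  0.0124]
1.15 [ 0.0003 -0.0269  0.0084]
1.2 [ 0.0004 -0.0184  0.0049]
1.25 [ 0.0004 -0.0097  0.0018]
1.3 [ 0.0005 -0.0008 -0.0009]
1.35 [ 0.0005  0.0082 -0.0031]
1.4 [ 0.0006  0.0172 -0.0049]
```

View pics/side13.png

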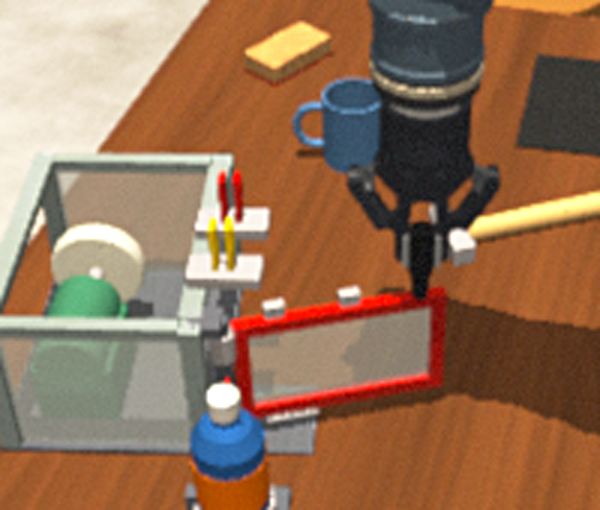

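View pics/top13.png

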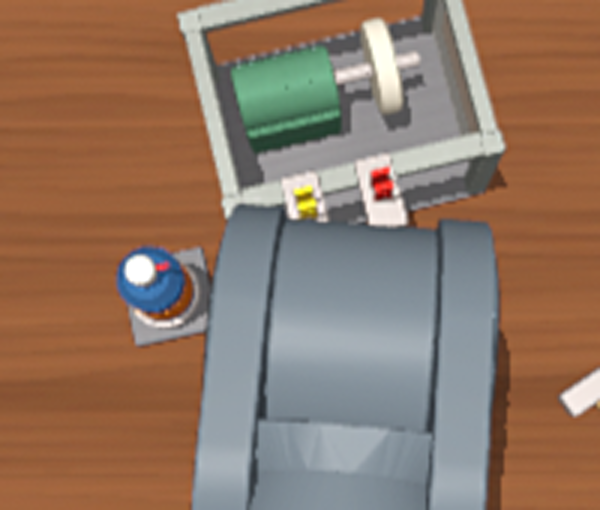

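The gate is wide open at about 1.30 rad, with the catches shut and the mug, hammer and can unmoved. A bit further towards the stop, then settle.

```bash
python3 -m crank '[0,0.001,0.003,-0.001,0,0,0,0,0.001,0.006,-0.002,0,0,0,0,0.001,0.008,-0.003,0,0,0,0,0.001,0.008,-0.003,0,0,0,0,0.001,0.008,-0.003,0,0,0]'
python3 sw.py|head -1
```

```text
clock: 12.98
eef_pos: [0.4539, -0.0311, 0.1877]
tcp_rot: [-0.189, 1.562, 0.195]
force: [5.3, 1.1, 5.0]
width: 0.0201
a 1.343375955188722 0.18380144659032663 [ 0.45385649 -0.03109864  0.18774976] [5.26734376 1.08956356 5.04741132] 0.020114355547114087
```

```bash
python3 -m crank '[0,0,0,0,0,0,0,0,0,0,0,0,0,0,0,0,0,0,0,0,0,0,0,0,0,0,0,0,0,0,0,0,0,0,0,0,0,0,0,0,0,0]'
python3 sw.py|head -1; python3 -c "
from h import *
im=optics.snapshot('side')[:,:,::-1]; cv2.imwrite('pics/side14.png',cv2.resize(im[140:270,250:400],None,fx=5,fy=5,interpolation=2))
cv2.imwrite('pics/side14f.png',im)
print(manip.observe()['joint_velocities'].round(4))"
```

```text
clock: 13.48
eef_pos: [0.454, -0.0312, 0.1878]
tcp_rot: [-0.189, 1.561, 0.195]
force: [3.5, -1.2, 2.5]
width: 0.0204
a 1.3428669690750592 0.18373384730733322 [ 0.45395904 -0.03115157  0.18780986] [ 3.52806493 -1.15480389  2.53806645] 0.020361461674845694
[ 0.0017  0.0004 -0.0003  0.0012  0.0012 -0.0006]
```

View pics/side14.png

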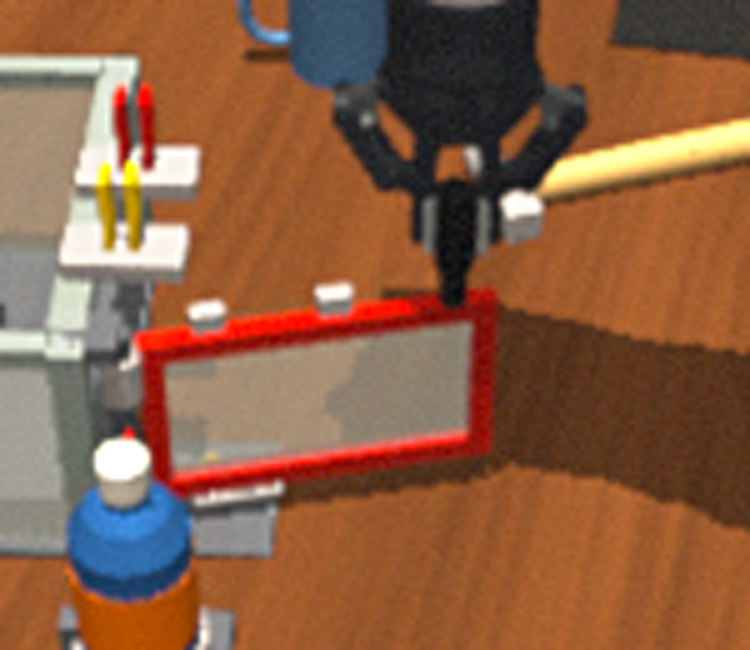

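The gate's top edge runs from (136,338) to (490,290) in this crop. I'll use its direction as an independent check of the angle.

```bash
python3 -c "
from h import *
for a,b in(((138,338),(490,290)),((146,356),(490,308))):
    A=plane('side',250+a[0]/5,140+a[1]/5,.158)[:2];B=plane('side',250+b[0]/5,140+b[1]/5,.158)[:2];q=B-A
    print(A,B,np.linalg.norm(q),np.arctan2(-q@gx,-q@gy))
print(HINGE)"
```

```text
[0.60485116 0.05463765] [ 0.43320433 -0.03124337] 0.19193275976590013 1.3477357189120986
[0.5960594  0.06664432] [ 0.4299833  -0.01706777] 0.1859811335875098 1.3447625221678843
[0.61687354 0.04878422]
```

Both methods give about 1.345 rad. I'll nudge it a little nearer the stop, settle, and hand in.

```bash
python3 -m crank '[0,0,0.002,0,0,0,0,0,0,0.004,-0.001,0,0,0,0,0,0.005,-0.001,0,0,0,0,0,0.005,-0.001,0,0,0,0,0,0.005,-0.001,0,0,0,0,0,0.005,-0.001,0,0,0,0,0,0.005,-0.001,0,0,0,0,0,0.005,-0.001,0,0,0]'
python3 sw.py|head -1; python3 -m crank '[0,0,0,0,0,0,0,0,0,0,0,0,0,0,0,0,0,0,0,0,0,0,0,0,0,0,0,0,0,0,0,0,0,0,0]'
python3 sw.py|head -1
```

```text
clock: 14.2
eef_pos: [0.4517, -0.0265, 0.1878]
tcp_rot: [-0.188, 1.561, 0.195]
force: [1.7, -2.3, 2.6]
width: 0.0205
a 1.370714869031864 0.18370359184943003 [ 0.45173856 -0.02654245  0.18779162] [ 1.71320034 -2.26920657  2.55625083] 0.02053890815034391
clock: 14.62
eef_pos: [0.4518, -0.0266, 0.1878]
tcp_rot: [-0.188, 1.561, 0.195]
force: [1.3, -1.2, 1.6]
width: 0.0204
a 1.370573882857986 0.18369841252007182 [ 0.4517543  -0.02656366  0.18778056] [ 1.30097599 -1.23052609  1.55938223] 0.02043654845535235
```

The gate is steady at about 1.37 rad with low forces and the knob held.

```bash
python3 -c "
from station import manip
print(manip.finish_job())"
```

```text
the job is handed in; nothing more can be done
None
```

The job is done in the order asked and handed in at 14.6 s; no verdict was reported.

- **Spray cap:** I pressed it until it stopped 8 mm down, with the force rising to 28 N. A picture afterwards showed it back up.
- **Catches:** I squeezed red first, then yellow. Each time the fingers closed to 16.6 mm, past the 20 mm for fully shut, and the last pictures show both still shut.
- **Gate:** I gripped the black knob and swung the gate through the detent. It ended at about 1.37 rad by arm position, close to the 1.4 rad stop. It was steady over the last half second, with the knob still held and about 1–2 N on each axis.
- **Angle check:** a picture of the gate's top edge gave 1.345 rad against 1.343 rad by arm position. That was before a last nudge of about 5 mm, which I did not check by picture.
- **Disagreements:** squeezing the catches showed the guard about 2 mm further from the robot than I had measured, so I corrected for it. The gripped knob sat about 2.6 mm off my estimate and I allowed for that during the swing.
- **Other objects:** the arm stayed clear of the hammer and mug, and neither looked disturbed in the pictures. I did not look at the jar again after the start, but the arm never went near it.

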